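# Set the spring tension to the mark and lock it

## Robot

A 6-joint arm with a two-finger parallel gripper is mounted at the origin on a cart in front of the work surface, level with it; the furniture and walls round the work are solid. World frame = base frame: x ahead of the robot, y to its left, z up, the work surface at z = 0. Lengths are in m, angles in rad, forces in N, time in s.
With the tool pointing down it reaches from about 0.375 to 0.75 m from the base axis. Payload 9 kg.
Tool frame: the origin (TCP) lies at the very end of the fingers, on their centre line; the grasp point (between the pads) lies 19 mm behind it; z points along the fingers, y is the line along which they close (so a half turn about z gives the same grasp; the last joint's range is limited). The gripper opens to 85 mm and grips with 20 to 120 N. Pads are 22 mm wide; open, the fingers measure 114 mm over their backs; the gripper's body (76 mm by 85 mm) begins 54 mm behind the grasp point. The pads swing forward as they close: fully open they stand 13 mm farther back than shut.
Start: joints at [-1.467, 0.104, 0.097, 1.564, 0, 1.353], TCP at [0.19, -0.569, 0.197] pointing down, gripper open.
Joint ranges: [-2.99, 2.99], [-0.84, 1.86], [-1.1, 1.16], [-1.84, 2.11], [-1.51, 1.56], [-3.14, 3.14]. Speed limits (rad/s): [2.22, 2.22, 2.57, 3.14, 3.14, 3.14].

## Interface

Orientations are given as a unit quaternion [w, x, y, z].
In Python, from rig import r, claw, inverse_kinematics, optics, job, readout gives the robot as it stands. Calls block until the motion is done:
- r.movep(position, orientation): joint-space move of the TCP to a pose.
- r.servo_line(position, rotation=None, rate=0.15): straight line of the TCP; rotation=None keeps the orientation; rate is the mean speed in m/s.
- r.move_j(angles): joint-space move.
- claw.grip(opening, grasp_force=None): finger opening in m; grasp_force is the grip in N (None keeps the last); returns when the fingers have stopped.
- r.pause(seconds).
- inverse_kinematics(position, orientation): joint angles nearest the present ones, or None.
- optics.grab_frame(name): name is "scene" or "top" or "wrist"; returns a dict with "frame" (400x640x3 uint8, blue, green, red), "depth" (400x640 float32, m along the optical axis (not along the pixel's ray), 0 where there is no reading), "vfov" (degrees; the focal length in pixels is half the picture's height over the tangent of half this angle, whatever the lens; pixels are square), "cx", "cy" (the principal point, pixels), "rvec" (rotation vector, rad) and "tvec" (3), from world to camera coordinates, as OpenCV has them. Camera axes: x right, y down, z forward; pixel columns grow to the right and rows downward; lengths in m; the calibration is good to about 2 mm. A picture is of the moment at which its call begins.
A pose or a line that the arm cannot do raises r.Unreachable and nothing moves.
- job.sign_off(): hands the job in, once; it reports no verdict.
Readings, each from a call of its own:
- readout.current_clock(): time.
- readout.current_joints(): joint angles.
- readout.current_qd(): joint speeds.
- readout.current_joint_efforts(): joint torques, N m.
- readout.current_eef_pos(): TCP position.
- readout.current_tool_rot(): TCP orientation.
- readout.current_wrist_force(): force on the tool from outside, world axes, zero at the start.
- readout.current_ft_torque(): the same for the moment, N m.
- readout.current_gripper_width(): finger opening in m.
Only numpy, scipy, OpenCV 4.12 (cv2) and the standard library are available. Lean on these libraries where they do the work, as an engineer would, in place of code of your own. Each camera call takes 0.05 s, during which the arm holds its last target. There are 200 camera calls.

## Task

The spring tension setter on the table has to be set for the next job: press its knob down firmly enough to engage its clutch, but without bottoming it, and turn it clockwise while pressed until the tip of the sprung pointer stands level with the set mark, without running past the mark. Then let go of the knob and press the locking lever down until it lies level, and leave the things around the setter where they are.

Things in the scene. Friction and masses are not known exactly. Their poses are not given: they have to be found in the camera images.
- setter: the spring tension setter: grey base plate 155 x 280 x 10 mm fixed to the table, with a dark knob housing, a sprung pointer over a curved scale and a locking lever. Origin on the table, +x to its back, +y to its left; plate from y -165 to +115 mm. Housing 58 x 58 mm, top 45 mm above the table, centred at x -40, y -60 mm; nothing left of it is higher.
- knob_axis (a point): on the knob's axis at the housing's top (45 mm above the table); turns with the knob, stays at its height; x along the knob's bar. Black knob: skirt 56 mm across, 5 mm thick, on it a central bar 44 mm long, 12 mm thick, 24 mm high. Its height differs every time and is not measured: skirt top 16 to 32 mm above this point (bar top 24 mm higher): find it by feel.
- press (a joint): how far the knob is pressed down, m: 0 at rest, 0.007 bottomed; spring 3 N + 2.5 N per mm. At rest the knob is out of clutch and spins idly. Pressed straight down (fingertips on the skirt beside the bar) by 4 to 5 mm, with 13 to 16 N, its clutch drives the screw, with 0.1 to 0.16 N m; pressed less it may skip, over 6.5 mm (19 N) is too much. Clutch pins may first meet end on and drop in as it turns.
- pointer (a joint): angle of the sprung pointer from rest, rad, 0 to 1.05. Turning the pressed knob clockwise (from above) raises it by 0.27 to 0.32 rad per rad of knob, after lost motion that differs every time (0.06 to 0.6 rad, and up to 0.4 rad of clutch play at each new press). In all 1.5 to 4 rad of knob, so regrasp. Let go of the knob: it rises, and the pointer stays.
- pointer_tip (a point): tip of the slim steel pointer, 100 mm from its pivot, 24 mm above the table. Tightening moves it along its arc, anticlockwise seen from above, roughly towards the robot, 27 to 32 mm per rad of knob
- mark_point (a point): the point on the tip's arc that the set mark (a small dark steel block with a pointed nose, on the outer edge of the scale) points at: tip and mark are level when these points meet. Its x runs along the arc, back to where the pointer comes from (the tip's x here is positive before the mark, negative past it), y outward from the pivot. The block is 2 to 20 mm outside the arc; do not touch it
- lever_pivot (a point): pivot of the locking lever, on its bracket at the right end of the plate, 38 mm above the table; its -x (towards the robot) is the way the lever points when level
- lever_end (a point): end of the locking lever, a bar 60 mm long from its pivot with a black sleeve 15 mm thick on the last 22 mm; it starts sloping up towards the robot. Lowering it takes 2 to 3 N at the end; it stays where it is left
- lock_lever (a joint): rad: 0 = sloping up steeply (0.7 rad above level), 0.7 = level, at its stop, locked
- loupe: black eye loupe, 36 mm across, 34 mm tall, standing on the setter's base plate left of the knob housing; a bystander, origin at its foot
- eraser: worn eraser in a card sleeve, 21 x 50 x 11 mm, lying in front of the setter; a bystander
- spare_tin: round tin, 50 mm across, 26 mm high, left of the setter; a bystander
- ink_bottle_1: small ink bottle, 35 mm wide, 50 mm tall, in front of the setter, to the left; a bystander
- pen_near_2: black capped fountain pen, 137 mm long, lying behind the setter; a bystander
- burin: hand graver with a mushroom handle, 111 mm long, lying left of the setter; a bystander
- handpiece: engraving handpiece, 160 mm long, 20 mm thick, lying to the right of the setter; a bystander

How it is judged:
By the outcome, as a careful person would: the job done as asked, in the order asked, and still so for the second after the job is handed in, with the robot touching nothing.
It also fails if it takes over 72 s, if anything falls off the work surface, if the arm or the gripper's body presses on something with over 40 N, if the wrist force passes 120 N, or if a joint passes its speed limit or range.

## Working session

There is one attempt and no reset: what is moved stays moved. The work goes in short steps, each a Python script; the robot and the scene stay as the last script left them, time stands still between calls to the robot, and variables do not carry over. Pictures are saved under pics/ and viewed, on a budget of 13 in all, crops included, one or two more only if the job needs it, and the job is handed in when it is done.

```bash
ls; mkdir -p pics; cat > h.py <<'E'
import numpy as np, cv2
from rig import r, claw, inverse_kinematics, optics, job, readout
def cam(n):
    f=optics.grab_frame(n); img=f["frame"]; h=img.shape[0]
    fl=h/2/np.tan(np.radians(f["vfov"])/2)
    R=cv2.Rodrigues(np.array(f["rvec"],float))[0]; t=np.array(f["tvec"],float).ravel()
    return dict(img=img,d=f["depth"],fl=fl,cx=f["cx"],cy=f["cy"],R=R,t=t,c=-R.T@t)
def plane(k,u,v,z):
    d=k["R"].T@np.array([(u-k["cx"])/k["fl"],(v-k["cy"])/k["fl"],1]); return k["c"]+d*(z-k["c"][2])/d[2]
def proj(k,p):
    q=k["R"]@np.asarray(p,float)+k["t"]; return np.array([k["cx"]+k["fl"]*q[0]/q[2],k["cy"]+k["fl"]*q[1]/q[2]])
def cloud(k):
    v,u=np.mgrid[0:k["d"].shape[0],0:k["d"].shape[1]]; d=k["d"]
    return (np.stack([(u-k["cx"])/k["fl"]*d,(v-k["cy"])/k["fl"]*d,d],-1)-k["t"])@k["R"]
E
python3 - <<'E'
from h import *
for n in("top","scene"):
    k=cam(n); print(n,k["c"],k["fl"],k["R"].round(3).tolist()); cv2.imwrite(f"pics/{n}1.png",k["img"]); np.save(f"pics/{n}1.npy",k,allow_pickle=True)
print(readout.current_clock(),readout.current_tool_rot(),readout.current_wrist_force())
E
```

```text
pics
top [0.35891937 0.13277168 1.08824445] 467.84616873439955 [[0.023, -1.0, 0.007], [-0.99, -0.024, -0.141], [0.141, -0.004, -0.99]]
scene [-0.06329581  0.62472063  0.55730168] 423.4487622893829 [[-0.64, -0.769, 0.019], [-0.416, 0.325, -0.849], [0.646, -0.551, -0.528]]
0.1 [-5.97235466e-04  9.87086204e-01  1.60188848e-01  3.54071470e-05] [ 0.23131923 -0.78588369 -0.28002082]
```

View pics/top1.png

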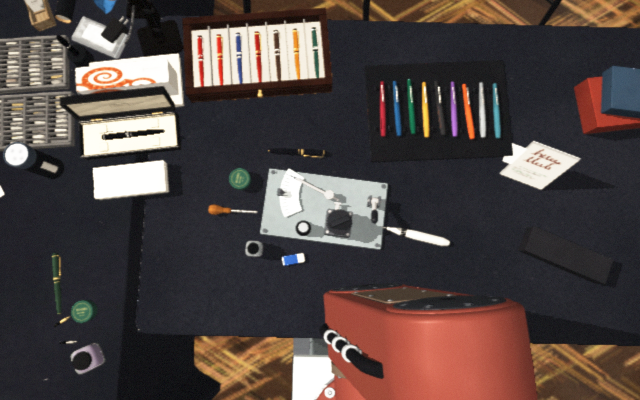

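View pics/scene1.png

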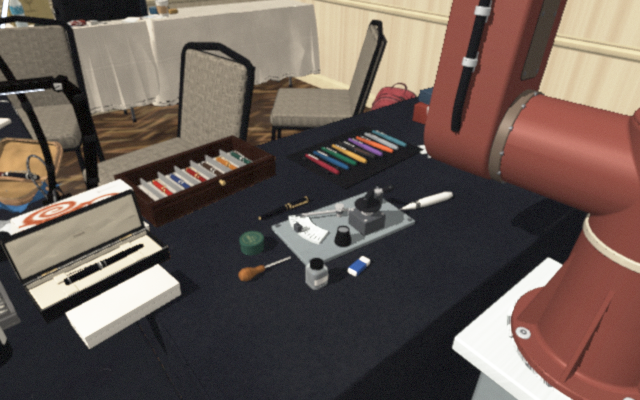

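```bash
python3 - <<'E'
from h import *
k=np.load("pics/top1.npy",allow_pickle=True).item()
im=k["img"].astype(int); m=((im.min(2)>110)&(im.max(2)-im.min(2)<45)).astype(np.uint8)
x0=np.zeros_like(m); x0[160:256,250:400]=m[160:256,250:400]
x0=cv2.morphologyEx(x0,cv2.MORPH_OPEN,np.ones((5,5),np.uint8))
cs=cv2.findContours(x0,0,2)[0]; c=max(cs,key=cv2.contourArea)
P=np.array([plane(k,*p[0],0.01)[:2] for p in c],np.float32)
rc=cv2.minAreaRect(P); print(rc); print(cv2.boxPoints(rc)); 
B=cv2.boxPoints(cv2.minAreaRect(c)); print(B)
cv2.imwrite("pics/topc.png",cv2.resize(k["img"][155:265,235:465],None,fx=3.4,fy=3.4,interpolation=2))
# knob-ish depth
C=cloud(k); 
for u,v in((340,217),(340,222),(303,228),(375,203),(373,216),(330,240)): print(u,v,C[v,u].round(4))
E
```

```text
((0.4862913191318512, 0.09949080646038055), (0.2805858552455902, 0.15863367915153503), 83.88369750976562)
[[ 0.39247817 -0.03155257]
 [ 0.55020887 -0.04845451]
 [ 0.5801045   0.23053418]
 [ 0.42237377  0.24743612]]
[[259.30905 233.25117]
 [268.1586  165.99455]
 [389.03946 181.89992]
 [380.1899  249.15654]]
340 217 [0.459  0.0656 0.0639]
340 222 [0.4457 0.0671 0.09  ]
303 228 [0.4346 0.1466 0.0404]
375 203 [ 0.4935 -0.0131  0.0514]
373 216 [ 0.4615 -0.0051  0.0781]
330 240 [0.4108 0.0841 0.0075]
```

View pics/topc.png

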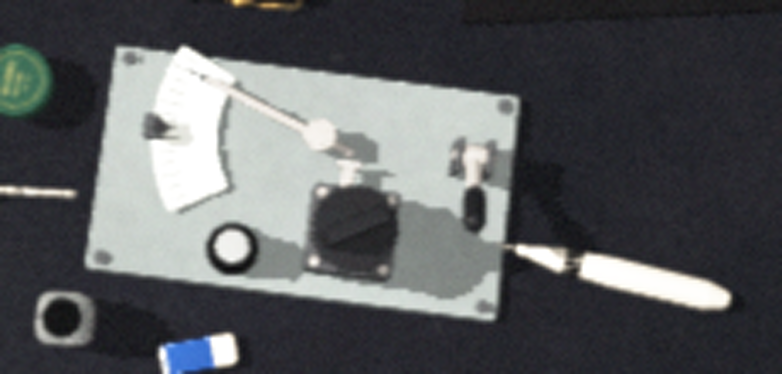

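```bash
cat >> h.py <<'E'
from scipy.spatial.transform import Rotation as Ro
def quat(yaw): return np.array([0,np.cos(yaw/2),np.sin(yaw/2),0])
def ik6(p,yaw,j6near):
    q=np.array(inverse_kinematics(p,quat(yaw)),float)
    # same yaw mod pi, j6 nearest wanted
    c=[q[5]+n*np.pi for n in range(-4,5) if abs(q[5]+n*np.pi)<3.1]
    q[5]=min(c,key=lambda a:abs(a-j6near)); return q
def st(): print("t",readout.current_clock(),"p",np.round(readout.current_eef_pos(),4),"j",np.round(readout.current_joints(),3),"F",np.round(readout.current_wrist_force(),2),"M",np.round(readout.current_ft_torque(),3),"w",round(readout.current_gripper_width(),4))
E
python3 - <<'E'
from h import *
q=ik6([0.455,0.10,0.26],-1.1,-1.9); print(q); r.move_j(q); st()
print(Ro.from_quat(np.roll(readout.current_tool_rot(),-1)).as_matrix().round(2).tolist())
for n in("wrist","top"):
    k=cam(n); cv2.imwrite(f"pics/{n}2.png",k["img"]); np.save(f"pics/{n}2.npy",k,allow_pickle=True); print(k["c"],k["R"].round(2).tolist(),k["fl"])
E
```

```text
[-0.06557429 -0.27817856 -0.14877382  1.70020107  0.         -2.10716694]
t 3.0 p [0.4551 0.0997 0.2599] j [-0.066 -0.278 -0.149  1.7   -0.    -2.107] F [-0.72  0.26 -0.27] M [ 0.011  0.009 -0.029] w 0.0851
[[0.45, -0.89, -0.0], [-0.89, -0.45, -0.0], [0.0, 0.0, -1.0]]
[0.49333266 0.02609684 0.43728292] [[-0.89, -0.45, 0.0], [-0.43, 0.84, 0.33], [-0.15, 0.29, -0.95]] 288.19464931239384
[0.35891937 0.13277168 1.08824445] [[0.02, -1.0, 0.01], [-0.99, -0.02, -0.14], [0.14, -0.0, -0.99]] 467.84616873439955
```

View pics/wrist2.png

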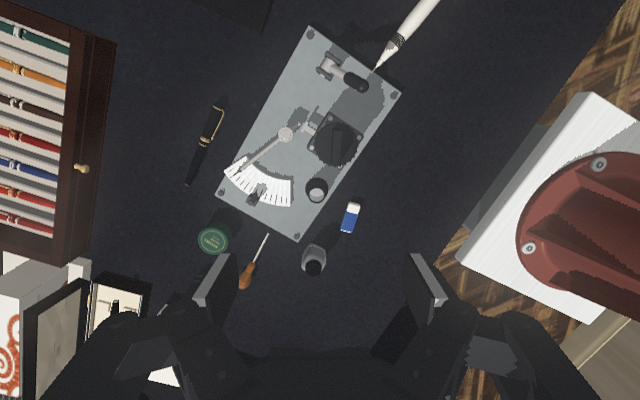

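```bash
python3 - <<'E'
from h import *
k=np.load("pics/wrist2.npy",allow_pickle=True).item()
a=cv2.resize(k["img"][110:220,215:375],None,fx=5,fy=5,interpolation=cv2.INTER_CUBIC)
cv2.imwrite("pics/w2c.png",np.clip(a.astype(float)*1.3,0,255))
O=np.array([.489,.1243]); X=np.array([.994,-.1065]); Y=np.array([.1065,.994])
h=O-.04*X-.06*Y
print(h, "housing corners px",[proj(k,[*(h+sx*.029*X+sy*.029*Y),.045]).round(1).tolist() for sx in(-1,1) for sy in(-1,1)])
print("plate corners px",[proj(k,[*(O+sx*.0775*X+y*Y),.01]).round(1).tolist() for sx in(-1,1) for y in(-.165,.115)])
E
```

```text
[0.44285 0.06892] housing corners px [[368.3, 138.1], [343.9, 173.2], [332.6, 113.7], [308.9, 150.7]]
plate corners px [[401.4, 91.9], [296.4, 242.2], [307.5, 22.7], [211.9, 194.0]][ WARN:0@0.201] global loadsave.cpp:1063 imwrite_ Unsupported depth image for selected encoder is fallbacked to CV_8U.
```

View pics/w2c.png

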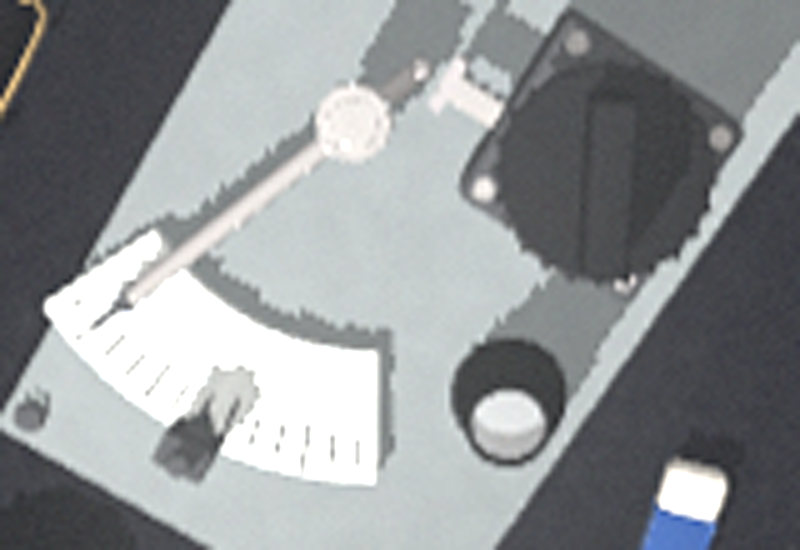

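```bash
python3 - <<'E'
from h import *
k=np.load("pics/wrist2.npy",allow_pickle=True).item()
P=lambda u,v,z: plane(k,215+u/5,110+v/5,z)[:2]
A,B,C=P(463,195,.045),P(740,135,.045),P(572,10,.045)
print("housing c",(A+B)/2,"diag",np.linalg.norm(A-B),"sides",np.linalg.norm(A-C),np.linalg.norm(B-C), "yaw",np.degrees(np.arctan2(*(B-C)[::-1])),np.degrees(np.arctan2(*(A-C)[::-1])))
for z in(.085,.1):
  a,b=P(609,95,z),P(606,270,z); print("bar",(a+b)/2,np.linalg.norm(a-b),np.arctan2(*(b-a)[::-1]))
pv=P(352,122,.03); tip=P(95,327,.024); mk=P(190,440,.025); ns=P(225,400,.02)
for n,p in(("tip",tip),("blk",mk),("nose",ns)): d=p-pv; print(n,p,np.linalg.norm(d),np.degrees(np.arctan2(d[1],d[0])))
print(pv)
E
```

```text
housing c [0.44769505 0.06927449] diag 0.07644868343047774 sides 0.056573998590524095 0.05584347040926957 yaw 171.5650022410868 85.87364522264018
bar [0.44868204 0.06819325] 0.04267428684891218 2.0425518469435993
bar [0.45058324 0.06640081] 0.04085724078362422 2.0425518469435997
tip [0.55637526 0.18142752] 0.09956166600246469 64.33982578770018
blk [0.51757133 0.20109818] 0.10949821711929708 87.74442718952777
nose [0.5133498  0.18647039] 0.09478563420244847 89.94681128963029
[0.51326181 0.0916848 ]
```

```bash
python3 - <<'E'
from h import *
claw.grip(0.03,20)
q=ik6([0.4475,0.069,0.125],-1.099,-1.9); print(q); r.move_j(q); st()
k=cam("wrist"); cv2.imwrite("pics/w3.png",k["img"]); np.save("pics/w3.npy",k,allow_pickle=True)
E
```

```text
[-0.13730106 -0.35896865 -0.4601058   1.46965918  0.         -2.17989371]
t 4.2833 p [0.448  0.069  0.1262] j [-0.137 -0.359 -0.458  1.471  0.    -2.179] F [0.   0.16 0.52] M [-0.02   0.001 -0.046] w 0.0301
```

View pics/w3.png

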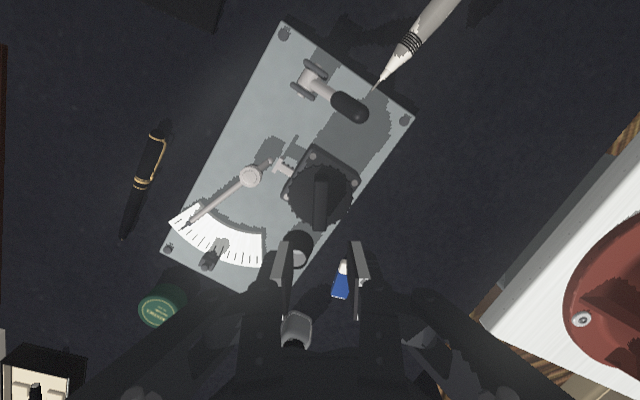

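```bash
cat >> h.py <<'E'
def fz(): return float(readout.current_wrist_force()[2])
E
python3 - <<'E'
from h import *
k=np.load("pics/w3.npy",allow_pickle=True).item()
for z in(.088,.098): print("bar c",plane(k,320.5,206,z))
claw.grip(0.020,20)
p=np.array([0.4475,0.069,0.079]); r.servo_line(p,rate=.05); st()
f0=fz()
while p[2]>.055:
    p[2]-=.0015; r.servo_line(p,rate=.03)
    f=fz(); print(round(p[2],4),round(readout.current_eef_pos()[2],4),round(f,2),round(readout.current_clock(),2))
    if f-f0>2.0: break
st()
E
```

```text
bar c [0.44809799 0.06881643 0.088     ]
bar c [0.44985996 0.06541815 0.098     ]
t 5.6583 p [0.4477 0.069  0.0793] j [-0.137 -0.35  -0.536  1.384 -0.    -2.18 ] F [-0.39  0.57 -0.56] M [-0.005 -0.013  0.014] w 0.0199
0.0775 0.0776 0.84 5.91
0.076 0.0759 0.76 6.16
0.0745 0.0744 0.35 6.41
0.073 0.0729 -0.21 6.66
0.0715 0.0714 0.81 6.91
0.07 0.0699 0.08 7.16
0.0685 0.0684 0.03 7.41
0.067 0.0669 -0.03 7.66
0.0655 0.0654 1.02 7.91
0.064 0.0639 -0.32 8.16
0.0625 0.0624 0.3 8.41
0.061 0.0609 -0.48 8.66
0.0595 0.0594 0.63 8.91
0.058 0.0579 0.75 9.16
0.0565 0.0564 0.38 9.41
0.055 0.0549 -0.43 9.66
t 9.6583 p [0.4474 0.069  0.0549] j [-0.137 -0.34  -0.572  1.338 -0.    -2.18 ] F [ 0.27  0.13 -0.43] M [ 0.05  -0.    -0.035] w 0.0201
```

```bash
python3 - <<'E'
from h import *
p=np.array([0.4475,0.069,0.055])
while p[2]>.044:
    p[2]-=.001; r.servo_line(p,rate=.03)
    f=fz(); print(round(p[2],4),round(readout.current_eef_pos()[2],4),round(f,2),round(readout.current_clock(),2))
    if f>2.2: break
st()
k=cam("wrist"); cv2.imwrite("pics/w4.png",k["img"])
E
```

```text
0.054 0.0539 -0.44 9.91
0.053 0.0529 -0.27 10.16
0.052 0.0519 0.56 10.41
0.051 0.0509 -0.06 10.66
0.05 0.0499 -0.69 10.91
0.049 0.0489 -0.71 11.16
0.048 0.0479 -0.19 11.41
0.047 0.0469 0.28 11.66
0.046 0.0459 0.6 11.91
0.045 0.0449 0.09 12.16
0.044 0.0439 0.19 12.41
t 12.4083 p [0.4474 0.069  0.0439] j [-0.137 -0.334 -0.588  1.317 -0.    -2.18 ] F [0.38 0.4  0.19] M [-0.017  0.036 -0.052] w 0.0199
```

View pics/w4.png

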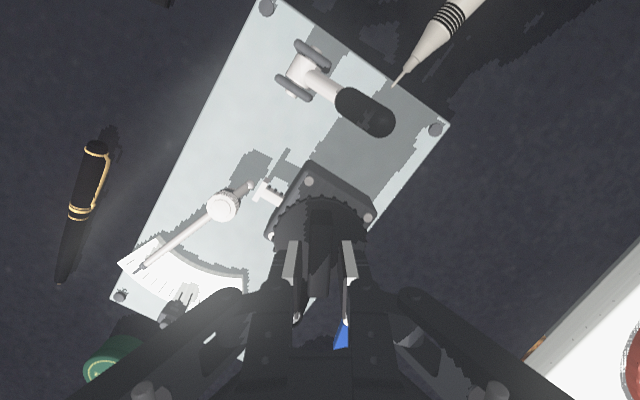

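```bash
python3 - <<'E'
from h import *
k=cam("wrist"); C=cloud(k); np.save("pics/w4.npy",k,allow_pickle=True)
print("tcp px",proj(k,[.4474,.069,.044]),proj(k,[.4474,.069,.055]),"axis .06,.09",proj(k,[.447,.069,.06]),proj(k,[.447,.069,.09]))
for v in range(180,300,8): print(v,[ (C[v,u].round(3)).tolist() for u in (285,297,308,320,332,346,355)])
a=cv2.resize(k["img"][150:330,220:420],None,fx=4,fy=3.3,interpolation=cv2.INTER_CUBIC)
cv2.imwrite("pics/w4c.png",np.clip(a.astype(float)*2.2,0,255).astype(np.uint8))
E
```

```text
tcp px [320.74589493 226.68464874] [320.8155404  234.01511811] axis .06,.09 [321.42115068 237.88999887] [321.77923368 264.35075674]
180 [[0.482, 0.061, 0.011], [0.476, 0.048, 0.04], [0.47, 0.043, 0.047], [0.463, 0.04, 0.044], [0.454, 0.039, 0.034], [0.441, 0.039, 0.011], [0.434, 0.037, 0.009]]
188 [[0.479, 0.067, 0.01], [0.474, 0.051, 0.047], [0.467, 0.048, 0.046], [0.46, 0.045, 0.045], [0.454, 0.041, 0.046], [0.442, 0.04, 0.031], [0.432, 0.042, 0.012]]
196 [[0.477, 0.066, 0.029], [0.471, 0.056, 0.045], [0.467, 0.047, 0.065], [0.461, 0.043, 0.067], [0.451, 0.046, 0.046], [0.443, 0.042, 0.045], [0.435, 0.041, 0.037]]
204 [[0.476, 0.065, 0.044], [0.471, 0.053, 0.068], [0.465, 0.05, 0.067], [0.459, 0.047, 0.068], [0.453, 0.044, 0.067], [0.446, 0.04, 0.068], [0.435, 0.044, 0.046]]
212 [[0.475, 0.061, 0.067], [0.469, 0.057, 0.069], [0.463, 0.054, 0.068], [0.458, 0.049, 0.074], [0.451, 0.048, 0.068], [0.444, 0.044, 0.069], [0.439, 0.042, 0.067]]
220 [[0.473, 0.065, 0.068], [0.467, 0.062, 0.068], [0.461, 0.059, 0.067], [0.458, 0.049, 0.085], [0.452, 0.048, 0.08], [0.441, 0.049, 0.068], [0.4
[... 795 characters left out ...]
0.441, 0.055, 0.102], [0.435, 0.056, 0.096]]
268 [[0.466, 0.068, 0.108], [0.462, 0.065, 0.108], [0.453, 0.074, 0.091], [0.447, 0.07, 0.092], [0.434, 0.08, 0.069], [0.442, 0.055, 0.109], [0.438, 0.054, 0.108]]
276 [[0.466, 0.067, 0.115], [0.461, 0.066, 0.113], [0.451, 0.078, 0.091], [0.445, 0.075, 0.091], [0.431, 0.086, 0.067], [0.442, 0.056, 0.114], [0.439, 0.053, 0.115]]
284 [[0.465, 0.067, 0.121], [0.459, 0.07, 0.113], [0.448, 0.083, 0.091], [0.443, 0.079, 0.091], [0.403, 0.133, 0.0], [0.441, 0.058, 0.116], [0.44, 0.053, 0.123]]
292 [[0.465, 0.066, 0.127], [0.458, 0.073, 0.114], [0.446, 0.087, 0.092], [0.441, 0.083, 0.092], [0.399, 0.14, 0.001], [0.439, 0.062, 0.117], [0.44, 0.054, 0.126]]
```

View pics/w4c.png

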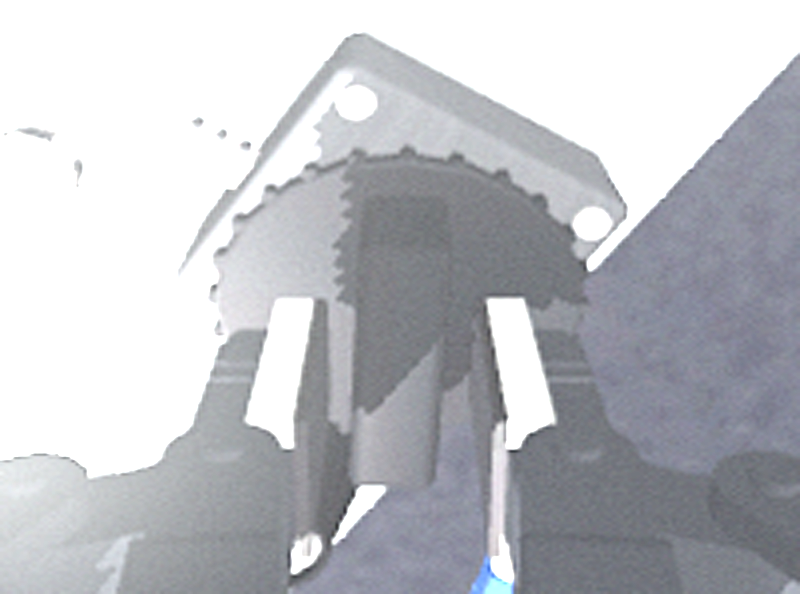

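```bash
python3 - <<'E'
from h import *
p=np.array([0.4475,0.069,0.044])
while p[2]>.024:
    p[2]-=.004 if p[2]>.0361 else .001; r.servo_line(p,rate=.03)
    f=fz(); print(round(p[2],4),round(readout.current_eef_pos()[2],4),round(f,2),round(readout.current_clock(),2))
    if f>2.2: break
st()
k=cam("wrist"); C=cloud(k); np.save("pics/w5.npy",k,allow_pickle=True)
for v in range(180,300,8): print(v,[ (C[v,u,2].round(3)).tolist() for u in range(260,390,8)])
E
```

```text
0.04 0.0396 0.25 12.79
0.036 0.0357 -0.17 13.07
0.035 0.035 0.24 13.32
0.034 0.034 -0.14 13.57
0.033 0.033 0.77 13.82
0.032 0.0322 4.5 14.07
t 14.075 p [0.4476 0.069  0.0322] j [-0.137 -0.326 -0.603  1.294 -0.    -2.18 ] F [-1.43  0.1   4.5 ] M [ 0.031  0.297 -0.022] w 0.0202
180 [0.01, 0.01, 0.01, 0.01, 0.011, 0.043, 0.045, 0.044, 0.035, 0.022, 0.011, 0.009, 0.01, 0.011, 0.01, 0.01, 0.01]
188 [0.031, 0.011, 0.011, 0.011, 0.029, 0.046, 0.046, 0.045, 0.044, 0.042, 0.03, 0.015, 0.01, 0.01, 0.011, 0.01, 0.011]
196 [0.03, 0.028, 0.011, 0.01, 0.045, 0.046, 0.045, 0.046, 0.045, 0.044, 0.045, 0.037, 0.024, 0.011, 0.009, 0.01, 0.01]
204 [0.028, 0.028, 0.028, 0.042, 0.046, 0.046, 0.066, 0.065, 0.064, 0.045, 0.21, 0.046, 0.042, 0.032, 0.018, 0.011, 0.01]
212 [0.01, 0.011, 0.027, 0.045, 0.064, 0.068, 0.067, 0.067, 0.068, 0.067, 0.068, 0.067, 0.045, 0.045, 0.039, 0.01, 0.01]
220 [0.01, 0.01, 0.045, 0.067, 0.067, 0.067, 0.066, 0.073, 0.073, 0.067, 0.067, 0.067, 0.067, 0.045, 0.045, 0.043, 0.001]
228 [0.011, 0.042, 0.066, 0.068, 0.067, 0.067, 0.066, 0.083, 0.082, 0.08, 0.067, 0.067, 0.067, 0.067, 
[... 276 characters left out ...]
, 0.066, 0.075, 0.083, 0.079, 0.09, 0.09, 0.091, 0.09, 0.083, 0.084, 0.076, 0.068, 0.001, 0.001, 0.001]
260 [0.01, 0.011, 0.084, 0.084, 0.09, 0.079, 0.091, 0.09, 0.091, 0.09, 0.087, 0.09, 0.085, 0.085, -0.0, 0.002, 0.001]
268 [0.01, 0.01, 0.092, 0.097, 0.096, 0.082, 0.09, 0.092, 0.091, 0.067, 0.089, 0.098, 0.097, 0.091, 0.002, 0.001, -0.0]
276 [0.01, 0.097, 0.098, 0.103, 0.103, 0.083, 0.091, 0.091, 0.09, 0.065, 0.089, 0.103, 0.103, 0.098, 0.0, 0.0, 0.001]
284 [0.011, 0.11, 0.112, 0.111, 0.105, 0.085, 0.091, 0.091, 0.091, 0.066, 0.091, 0.105, 0.111, 0.112, 0.11, 0.002, 0.0]
292 [0.116, 0.115, 0.115, 0.117, 0.108, 0.086, 0.089, 0.091, 0.091, 0.001, 0.092, 0.109, 0.115, 0.116, 0.116, 0.11, 0.0]
```

```bash
cat >> h.py <<'E'
PV=np.array([.5133,.0917])
def ptr(k,pr=False):
    C=cloud(k); ok=k["d"]>0; d=C[...,:2]-PV; rr=np.hypot(d[...,0],d[...,1]); th=np.arctan2(d[...,1],d[...,0])
    m=ok&(C[...,2]>.0175)&(C[...,2]<.032)&(rr>.02)&(rr<.09)&(th>.8)&(th<2.2)
    if m.sum()<15: return None
    P=C[m]; t=np.median(th[m])
    b=ok&(C[...,2]>.015)&(rr>.1)&(rr<.14)&(th>1.2)&(th<1.9)
    if pr:
        print("n",m.sum(),"z",np.percentile(P[:,2],[5,50,95]).round(4),"th",np.percentile(th[m],[5,50,95]).round(3))
        for a,c in((.02,.04),(.04,.06),(.06,.075),(.075,.09)):
            s=m&(rr>a)&(rr<c); print(a,s.sum(),np.median(th[s]).round(3) if s.any() else None)
        B=C[b]; print("blk",b.sum(),np.median(B,0).round(4),np.percentile(th[b],[5,50,95]).round(3),np.percentile(rr[b],[2,50,98]).round(4))
    return t
E
python3 - <<'E'
from h import *
for n in("wrist2","w3","w4","w5","top1","top2"):
    k=np.load(f"pics/{n}.npy",allow_pickle=True).item(); print(n); ptr(k,True)
    C=cloud(k); print("pivot", [c.round(4).tolist() for c in [np.median(C[(C[...,2]>.026)&(C[...,2]<.045)&(np.hypot(C[...,0]-PV[0],C[...,1]-PV[1])<.013)],0)]])
E
```

```text
wrist2
n 256 z [0.0177 0.0266 0.0283] th [1.036 1.122 1.711]
0.02 63 1.11
0.04 61 1.108
0.06 54 1.119
0.075 78 1.143
blk 443 [0.517  0.197  0.0169] [1.242 1.538 1.853] [0.1002 0.1069 0.1159]
pivot [[0.5129, 0.0901, 0.0378]]
w3
n 433 z [0.0178 0.0268 0.028 ] th [1.034 1.113 1.471]
0.02 117 1.097
0.04 117 1.105
0.06 94 1.115
0.075 105 1.123
blk 860 [0.5162 0.197  0.0168] [1.247 1.543 1.856] [0.1002 0.1066 0.1152]
pivot [[0.5126, 0.089, 0.0377]]
w4
n 703 z [0.0244 0.0268 0.028 ] th [1.027 1.105 1.193]
0.02 209 1.093
0.04 199 1.102
0.06 152 1.108
0.075 143 1.114
blk 1070 [0.5219 0.1971 0.0171] [1.233 1.491 1.613] [0.1003 0.1062 0.1142]
pivot [[0.5126, 0.0883, 0.0376]]
w5
n 761 z [0.0248 0.0268 0.0281] th [1.025 1.103 1.175]
0.02 232 1.093
0.04 215 1.101
0.06 158 1.106
0.075 156 1.109
blk 947 [0.524  0.1965 0.0168] [1.229 1.472 1.58 ] [0.1004 0.106  0.1134]
pivot [[0.5125, 0.0878, 0.0375]]
top1
n 179 z [0.0177 0.0205 0.0293] th [1.028 1.174 1.959]
0.02 27 1.102
0.04 22 1.111
0.06 45 1.19
0.075 85 1.429
blk 150 [0.5169 0.1971 0.0182] [1.241 1.537 1.867] [0.1002 0.1073 0.1167]
pivot [[0.5127, 0.0917, 0.0371]]
top2
pivot [[nan, nan, nan]]
  return _methods._mean(a, axis=axis, dtype=dtype,
  ret = um.true_divide(
```

```bash
python3 - <<'E'
from h import *
for n in("wrist2","w3","w4"):
    k=np.load(f"pics/{n}.npy",allow_pickle=True).item(); C=cloud(k); print(n)
    d=C[...,:2]-PV; rr=np.hypot(*np.moveaxis(d,-1,0)); th=np.arctan2(d[...,1],d[...,0])
    cap=(C[...,2]>.0355)&(C[...,2]<.042)&(rr<.02)
    c,R=cv2.minEnclosingCircle(C[cap][:,:2].astype(np.float32)); print("cap",np.round(c,4),R,C[cap].mean(0).round(4))
    for z0 in(.019,.021,.024):
        b=(C[...,2]>z0)&(C[...,2]<.05)&(rr>.095)&(rr<.135)&(th>1.3)&(th<1.85)
        B=C[b]; 
        if len(B)<5: continue
        v=np.linalg.svd(B[:,:2]-B[:,:2].mean(0))[2][0]
        print("blk",z0,len(B),B.mean(0).round(4),B[:,2].max().round(4),"r",np.percentile(rr[b],[0,50,100]).round(4),"th",np.percentile(th[b],[5,50,95]).round(3),"ax",v.round(2), "th by r",[(round(a,3),np.median(th[b&(rr>a)&(rr<a+.005)]).round(3)) for a in np.arange(.095,.125,.005) if (b&(rr>a)&(rr<a+.005)).sum()>2])
    s=(C[...,2]>.0245)&(C[...,2]<.032)&(rr>.015)&(rr<.115)&(th>1)&(th<1.25)
    L=cv2.fitLine(C[s][:,:2].astype(np.float32),cv2.DIST_HUBER,0,.001,.001).ravel(); e=L[0:2]*np.sign(L[1])
    t=(PV-L[2:])@e; print("line ang",np.arctan2(e[1],e[0]),"rmax",rr[s].max(),"line off at PV",(L[2:]-PV)@[-e[1],e[0]])
E
```

```text
wrist2
cap [0.5131 0.0907] 0.010340911336243153 [0.5131 0.0907 0.0379]
blk 0.019 133 [0.5172 0.2008 0.0322] 0.0404 r [0.0998 0.1087 0.1181] th [1.471 1.535 1.599] ax [-0.99 -0.15] th by r [(np.float64(0.1), np.float64(1.533)), (np.float64(0.105), np.float64(1.535)), (np.float64(0.11), np.float64(1.532)), (np.float64(0.115), np.float64(1.543))]
blk 0.021 127 [0.5173 0.2009 0.0328] 0.0404 r [0.0998 0.109  0.1181] th [1.47  1.535 1.598] ax [-0.99  0.14] th by r [(np.float64(0.1), np.float64(1.533)), (np.float64(0.105), np.float64(1.535)), (np.float64(0.11), np.float64(1.532)), (np.float64(0.115), np.float64(1.543))]
blk 0.024 123 [0.5173 0.2011 0.0331] 0.0404 r [0.0998 0.1093 0.1181] th [1.472 1.535 1.599] ax [-0.98  0.21] th by r [(np.float64(0.1), np.float64(1.533)), (np.float64(0.105), np.float64(1.535)), (np.float64(0.11), np.float64(1.532)), (np.float64(0.115), np.float64(1.543))]
line ang 1.1110629 rmax 0.09970941591538071 line off at PV 0.00013124282346653376
w3
cap [0.5132 0.0905] 0.010484395548701286 [0.5132 0.0903 0.0378]
blk 0.019 292 [0.5171 0.1999 0.0317] 0.0407 r [0.0994 0
[... 1353 characters left out ...]
0.021 466 [0.5182 0.1987 0.0309] 0.041 r [0.0985 0.1066 0.1193] th [1.467 1.525 1.588] ax [0.86 0.51] th by r [(np.float64(0.095), np.float64(1.531)), (np.float64(0.1), np.float64(1.534)), (np.float64(0.105), np.float64(1.53)), (np.float64(0.11), np.float64(1.511)), (np.float64(0.115), np.float64(1.482))]
blk 0.024 412 [0.5183 0.199  0.0319] 0.041 r [0.0985 0.1067 0.1193] th [1.468 1.525 1.586] ax [0.82 0.57] th by r [(np.float64(0.095), np.float64(1.533)), (np.float64(0.1), np.float64(1.533)), (np.float64(0.105), np.float64(1.529)), (np.float64(0.11), np.float64(1.511)), (np.float64(0.115), np.float64(1.482))]
line ang 1.1119236 rmax 0.09931374991703099 line off at PV -0.0002755934305247268
```

```bash
cat >> h.py <<'E'
PV=np.array([.5132,.0906]); MK=1.533
def ptr(k=None):
    k=k or cam("wrist"); C=cloud(k); d=C[...,:2]-PV; rr=np.hypot(d[...,0],d[...,1]); th=np.arctan2(d[...,1],d[...,0])
    m=(k["d"]>0)&(C[...,2]>.0235)&(C[...,2]<.032)&(rr>.014)&(rr<.094)&(th>.95)&(th<1.8)
    if m.sum()<40: return None,int(m.sum())
    P=C[m][:,:2].astype(np.float32)
    L=cv2.fitLine(P,cv2.DIST_HUBER,0,.001,.001).ravel(); e=L[:2]*np.sign(L[1])
    return float(np.arctan2(e[1],e[0])), int(m.sum()), round(float(np.median(th[m&(rr>.05)])),4)
def z_to(p,j6,lo=13.6,hi=15.4,tgt=14.5,n=8):
    "adjust p[2] until the push is in band"
    for _ in range(n):
        f=np.mean([fz() for _ in range(3)])
        if lo<=f<=hi: break
        p[2]-=np.clip((tgt-f)/2.5e3*.8,-.0015,.001)
        q=np.array(inverse_kinematics(p,readout.current_tool_rot()),float)
        q=ik6(p,YAW0,J60); q[5]=q[5]-J60+j6
        r.move_j(q)
    return f
J60=-2.18; YAW0=-1.099
def turn(p,j6):
    q=ik6(p,YAW0,J60); q[5]=q[5]-J60+j6; r.move_j(q)
E
sed -i '/q=np.array(inverse_kinematics(p,readout.current_tool_rot()),float)$/d' h.py
python3 - <<'E'
from h import *
p=np.array([0.4475,0.069,0.0345]); r.servo_line(p,rate=.03); st()
claw.grip(0.010,20); st()
print(ik6(p,YAW0,J60))
j6=-2.18
print("press",z_to(p,j6,n=10),p); st(); print(ptr())
for i in range(4):
    j6+=.15; turn(p,j6); f=fz(); f2=z_to(p,j6,n=3); print(round(j6,2),round(f,2),round(f2,2),p[2].round(4),np.round(readout.current_ft_torque()[2],3),ptr(),round(readout.current_clock(),2))
st()
E
```

```text
t 14.375 p [0.4475 0.069  0.0345] j [-0.137 -0.328 -0.6    1.298  0.    -2.18 ] F [-0.89 -0.06 -0.55] M [ 0.036 -0.003 -0.012] w 0.0199
t 14.6 p [0.4476 0.0692 0.0344] j [-0.137 -0.328 -0.6    1.298  0.    -2.18 ] F [0.96 1.89 1.35] M [ 0.259 -0.118 -0.02 ] w 0.0112
[-0.13730106 -0.32788678 -0.60039453  1.29828858  0.         -2.17989371]
press 14.257236491742963 [0.4475     0.069      0.02887912]
t 16.1 p [0.4477 0.0691 0.03  ] j [-0.137 -0.325 -0.606  1.289  0.    -2.18 ] F [-3.6   2.7  14.26] M [ 0.568  1.132 -0.108] w 0.0114
(1.1168687343597412, 823, 1.1118)
-2.03 13.58 13.74 0.0286 -0.012 (1.1167302131652832, 758, 1.1135) 16.72
-1.88 13.93 13.93 0.0286 0.019 (1.1158291101455688, 698, 1.1147) 17.03
-1.73 11.11 14.29 0.0276 0.002 (1.0798797607421875, 350, 1.0876) 17.6
-1.58 14.17 14.17 0.0276 0.035 (1.1345731019973755, 102, 1.1278) 17.92
t 17.9167 p [0.4489 0.0693 0.0292] j [-1.370e-01 -3.240e-01 -6.070e-01  1.285e+00  1.000e-03 -1.580e+00] F [-0.39  5.57 13.82] M [0.996 0.204 0.044] w 0.0119
```

```bash
python3 - <<'E'
from h import *
p=np.array([0.4480,0.0697,0.0276]); j6=-1.58
for i in range(4):
    j6+=.15; turn(p,j6); f=fz(); f2=z_to(p,j6,n=3); print(round(j6,2),round(f,2),round(f2,2),p[2].round(4),np.round(readout.current_wrist_force(),1),np.round(readout.current_ft_torque()[2],3),"W",ptr(),"S",ptr(cam("scene")),"T",ptr(cam("top")),round(readout.current_clock(),2))
st()
for n in("wrist","scene"):
    k=cam(n); np.save(f"pics/{n}6.npy",k,allow_pickle=True); cv2.imwrite(f"pics/{n}6.png",k["img"])
E
```

```text
-1.43 14.82 14.82 0.0276 [-0.8  1.1 14.8] -0.028 W (None, 0) S (1.1119942665100098, 76, 1.1309) T (1.1067034006118774, 66, 1.1189) 18.33
-1.28 13.34 14.72 0.0272 [-1.4  0.7 14.7] 0.03 W (None, 0) S (1.1572957038879395, 74, 1.1687) T (1.153415560722351, 68, 1.1578) 19.0
-1.13 13.56 14.46 0.0274 [ 0.1  0.4 14.5] 0.033 W (None, 0) S (1.1762242317199707, 75, 1.2203) T (1.1972311735153198, 65, 1.1983) 19.92
-0.98 13.91 13.91 0.0274 [ 0.3 -1.5 13.9] 0.009 W (1.1989740133285522, 97, 1.2755) S (1.2412420511245728, 79, 1.2702) T (1.2424241304397583, 66, 1.2469) 20.33
t 20.3333 p [0.4501 0.0689 0.0294] j [-1.360e-01 -3.220e-01 -6.050e-01  1.283e+00 -1.000e-03 -9.780e-01] F [ 0.43 -1.6  13.79] M [-0.212 -0.094  0.049] w 0.0113
```

```bash
python3 - <<'E'
from h import *
p=np.array([0.4480,0.0697,0.0274]); j6=-.98
for i in range(4):
    j6+=.18; turn(p,j6); f=fz(); f2=z_to(p,j6,n=3); T=ptr(cam("top")); print(round(j6,2),round(f,2),round(f2,2),p[2].round(4),np.round(readout.current_wrist_force(),1),np.round(readout.current_ft_torque()[2],3),"W",ptr(),"S",ptr(cam("scene")),"T",T,round(readout.current_clock(),2))
    if max(T[0],T[2])>1.46: break
st()
for n in("wrist","top"):
    k=cam(n); np.save(f"pics/{n}7.npy",k,allow_pickle=True); cv2.imwrite(f"pics/{n}7.png",k["img"])
E
```

```text
-0.8 13.17 15.2 0.027 [ 0.2 -2.5 15.3] 0.047 W (1.3023324012756348, 355, 1.3142) S (1.2903138399124146, 76, 1.3226) T (1.3002315759658813, 67, 1.2999) 21.12
-0.62 14.62 14.62 0.027 [ 0.8 -3.3 13.4] 0.053 W (1.338951587677002, 168, 1.3663) S (1.3350502252578735, 80, 1.3708) T (1.3411457538604736, 65, 1.3496) 21.57
-0.44 14.2 14.2 0.027 [ 2.4 -6.2 13.8] 0.093 W (None, 0) S (1.388500452041626, 74, 1.4237) T (1.3933684825897217, 69, 1.4021) 22.01
-0.26 12.56 14.34 0.0267 [ 2.4 -6.2 15.1] 0.021 W (None, 0) S (1.4474860429763794, 73, 1.4782) T (1.4438676834106445, 62, 1.4488) 22.95
t 22.95 p [0.4508 0.0678 0.0291] j [-0.137 -0.322 -0.606  1.281 -0.003 -0.258] F [ 2.73 -5.72 14.84] M [-1.475 -0.396  0.041] w 0.0114
```

```bash
python3 - <<'E'
from h import *
p=np.array([0.4486,0.0690,0.0267]); j6=-.26
for s in(.15,.08):
    j6+=s; turn(p,j6); f=fz(); f2=z_to(p,j6,n=3); Ts=[ptr(cam("top")) for _ in range(2)]; print(round(j6,2),round(f,2),round(f2,2),p[2].round(4),np.round(readout.current_wrist_force(),1),np.round(readout.current_ft_torque()[2],3),"W",ptr(),"S",ptr(cam("scene")),"T",Ts,round(readout.current_clock(),2))
    if Ts[0][0]>1.52: break
st()
k=cam("wrist"); np.save(f"pics/w8.npy",k,allow_pickle=True); cv2.imwrite(f"pics/w8.png",k["img"])
k=cam("top"); np.save(f"pics/t8.npy",k,allow_pickle=True)
E
```

```text
-0.11 16.4 14.49 0.0273 [ 1.7 -5.6 14.3] 0.008 W (1.4559426307678223, 354, 1.51) S (1.4837075471878052, 74, 1.5156) T [(1.4969416856765747, 70, 1.4976), (1.4984925985336304, 72, 1.4951)] 23.77
-0.03 14.56 14.56 0.0273 [ 0.9 -6.4 13.8] 0.063 W (1.4936399459838867, 545, 1.5326) S (1.512729525566101, 77, 1.5409) T [(1.5281788110733032, 67, 1.5192), (1.5377298593521118, 71, 1.5196)] 24.22
t 24.2167 p [0.4509 0.0672 0.0294] j [-0.138 -0.321 -0.604  1.283 -0.003 -0.03 ] F [ 0.39 -6.44 14.5 ] M [-1.322  0.009  0.006] w 0.0114
```

View pics/w8.png

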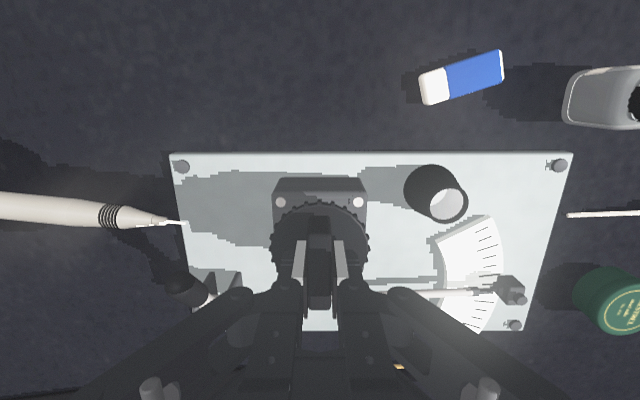

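```bash
python3 - <<'E'
from h import *
p=np.array([0.4486,0.0690,0.0273]); j6=-.03
for dz in(.002,.004,.0055): 
    turn(p+[0,0,dz],j6); print(dz,np.round(readout.current_wrist_force(),1),ptr(cam("top")))
    if fz()<1: break
claw.grip(.024); st(); print(ptr(cam("top")))
r.servo_line([.4486,.069,.09],rate=.1); print(ptr(cam("top")))
r.servo_line([.55,.165,.10],rate=.2); st()
k=cam("wrist"); np.save(f"pics/w9.npy",k,allow_pickle=True)
print(ptr(k),ptr(cam("top")))
C=cloud(k); d=C[...,:2]-PV; rr=np.hypot(d[...,0],d[...,1]); th=np.arctan2(d[...,1],d[...,0])
cap=(C[...,2]>.0355)&(C[...,2]<.042)&(rr<.02); 
if cap.any(): print(cv2.minEnclosingCircle(C[cap][:,:2].astype(np.float32)))
u,v=proj(k,[*(PV+.1*np.array([np.cos(MK),np.sin(MK)])),.024]); print(u,v); u,v=int(u),int(v)
c=k["img"][max(0,v-50):v+50,max(0,u-100):u+60]; cv2.imwrite("pics/w9c.png",cv2.resize(c,None,fx=5,fy=5,interpolation=cv2.INTER_CUBIC))
E
```

```text
0.002 [ 1.8 -6.1 12.5] (1.5176607370376587, 75, 1.5186)
0.004 [ 4.4 -6.4  5.9] (1.5196038484573364, 75, 1.5193)
0.0055 [ 4.6 -6.4  3.8] (1.5187333822250366, 73, 1.5201)
t 25.4917 p [0.4485 0.0688 0.0327] j [-1.370e-01 -3.230e-01 -6.000e-01  1.294e+00 -1.000e-03 -3.000e-02] F [ 0.46 -2.66  2.61] M [-0.355 -0.181  0.059] w 0.0241
(1.5237557888031006, 68, 1.5154)
(1.5227795839309692, 67, 1.5165)
t 27.1667 p [0.5492 0.1647 0.0994] j [ 0.063  0.029 -0.157  1.386 -0.     0.171] F [-0.25  0.54  0.03] M [-0.001  0.014  0.002] w 0.0239
(1.5106663703918457, 642, 1.5159) (None, 0)
((0.5135166049003601, 0.09051372110843658), 0.010534497909247875)
343.4239644277385 155.68179687890884
```

View pics/w9c.png

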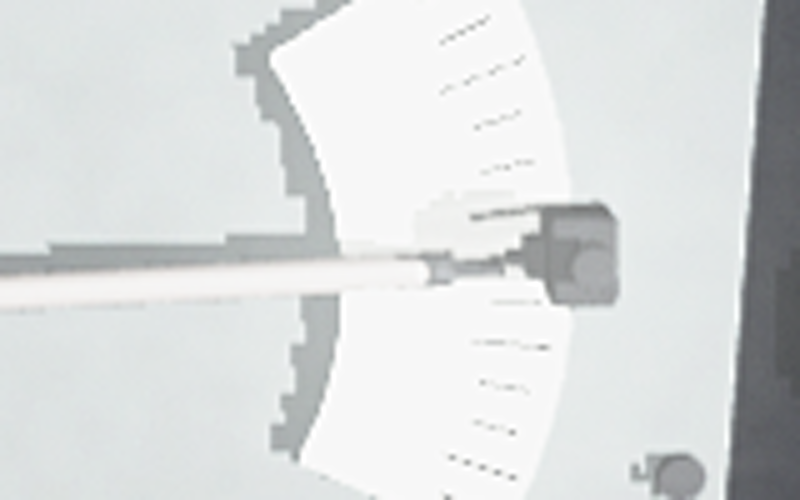

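```bash
python3 - <<'E'
from h import *
k=np.load("pics/w9.npy",allow_pickle=True).item(); C=cloud(k); d=C[...,:2]-PV; rr=np.hypot(d[...,0],d[...,1]); th=np.arctan2(d[...,1],d[...,0])
print("cam",k["c"])
b=(C[...,2]>.019)&(C[...,2]<.05)&(rr>.097)&(rr<.135)&(th>1.3)&(th<1.85)
for a in np.arange(.092,.122,.003):
    s=(C[...,2]>.019)&(C[...,2]<.05)&(th>1.3)&(th<1.85)&(rr>a)&(rr<a+.003)
    if s.sum()>2: print(round(a,3),s.sum(),C[s][:,2].min().round(4),C[s][:,2].max().round(4),"mid",round((np.percentile(th[s],3)+np.percentile(th[s],97))/2,4),"med",np.median(th[s]).round(4))
for a in np.arange(.02,.1,.01):
    s=(C[...,2]>.0225)&(C[...,2]<.032)&(th>1.4)&(th<1.65)&(rr>a)&(rr<a+.01); print(round(a,2),s.sum(),np.median(C[s][:,2]).round(4),np.median(th[s]).round(4))
for (u,v,z,n) in((505,265,.024,"tip"),(515,257,.024,"nose24"),(515,257,.03,"nose30")):
    q=plane(k,243+u/5,105+v/5,z)[:2]-PV; print(n,np.hypot(*q),np.arctan2(q[1],q[0]))
E
```

```text
cam [0.46617941 0.17497886 0.27689325]
0.092 15 0.022 0.0283 mid 1.5125 med 1.5119
0.095 13 0.0232 0.027 mid 1.5112 med 1.5177
0.098 12 0.0223 0.0267 mid 1.5171 med 1.5165
0.101 24 0.022 0.029 mid 1.5292 med 1.5317
0.104 47 0.022 0.0335 mid 1.5329 med 1.5367
0.107 76 0.0197 0.0352 mid 1.5327 med 1.5404
0.11 83 0.0203 0.0408 mid 1.5316 med 1.5491
0.113 70 0.0224 0.0404 mid 1.5308 med 1.5471
0.116 60 0.0223 0.0398 mid 1.5338 med 1.5436
0.02 73 0.027 1.5309
0.03 77 0.0271 1.519
0.04 83 0.0268 1.5127
0.05 82 0.027 1.5193
0.06 82 0.0268 1.5192
0.07 84 0.0269 1.5141
0.08 86 0.0265 1.5157
0.09 45 0.0261 1.5119
tip 0.10044343765420441 1.5119999597350675
nose24 0.10225189185016989 1.525182602097083
nose30 0.10178203755640798 1.5370288466877273
```

```bash
python3 - <<'E'
from h import *
j6=-.03; p=np.array([.4492,.0682,.09])
turn(p,j6); claw.grip(.02,20)
p[2]=.0345; r.servo_line(p,rate=.1); st()
claw.grip(.010,20); p[2]=.0292; turn(p,j6)
print("press",z_to(p,j6,n=8),p,np.round(readout.current_wrist_force(),1))
b=[ptr(cam("top")) for _ in range(4)]; b0=np.mean([[x[0],x[2]] for x in b],0); print("base",b0,readout.current_clock())
lim=0
for i in range(16):
    s=.04; j6+=s; turn(p,j6); f2=z_to(p,j6,n=2)
    x=np.mean([[y[0],y[2]] for y in (ptr(cam("top")),ptr(cam("top")))],0)-b0
    print(round(j6,2),round(f2,2),x.round(4),round(readout.current_ft_torque()[2],3))
    if x[1]>.009 or x[0]>.014: break
st()
E
```

```text
t 28.8083 p [0.4494 0.0682 0.0349] j [-0.138 -0.322 -0.595  1.298 -0.    -0.031] F [0.69 0.46 0.83] M [-0.004 -0.006 -0.014] w 0.0199
press 13.621261845413906 [0.4492     0.0682     0.02841078] [-6.1 -3.9 13.6]
base [1.52035406 1.519725  ] 29.7333
0.01 14.52 [-0.0066  0.0038] 0.103
0.05 13.89 [0.0182 0.0203] 0.082
t 30.4333 p [0.4498 0.0674 0.0301] j [-0.139 -0.32  -0.602  1.287 -0.002  0.049] F [-6.22 -5.15 14.32] M [-1.13   1.371  0.082] w 0.0116
```

```bash
python3 - <<'E'
from h import *
b=[ptr(cam("top")) for _ in range(4)]; print(np.mean([[x[0],x[2]] for x in b],0))
p=np.array([.4492,.0682,.0284]); j6=.05
turn(p+[0,0,.0055],j6); claw.grip(.024); print(fz())
r.servo_line([.449,.068,.09],rate=.1); print(ptr(cam("top")))
r.servo_line([.55,.165,.10],rate=.2); st()
k=cam("wrist"); np.save(f"pics/w10.npy",k,allow_pickle=True); print(ptr(k))
C=cloud(k); d=C[...,:2]-PV; rr=np.hypot(d[...,0],d[...,1]); th=np.arctan2(d[...,1],d[...,0])
for a in np.arange(.02,.1,.01):
    s=(C[...,2]>.0225)&(C[...,2]<.032)&(th>1.4)&(th<1.65)&(rr>a)&(rr<a+.01); print(round(a,2),s.sum(),np.median(th[s]).round(4))
for a in np.arange(.092,.122,.003):
    s=(C[...,2]>.019)&(C[...,2]<.05)&(th>1.3)&(th<1.85)&(rr>a)&(rr<a+.003)
    if s.sum()>2: print(round(a,3),"mid",round((np.percentile(th[s],3)+np.percentile(th[s],97))/2,4))
# lever from earlier view w3
k=np.load("pics/w3.npy",allow_pickle=True).item(); C=cloud(k)
O=np.array([.489,.1243]); X=np.array([.994,-.1065]); Y=np.array([.1065,.994])
l=(C[...,:2]-O); lx=l@X; ly=l@Y
m=(ly<-.1)&(ly>-.165)&(lx>-.07)&(lx<.07)&(C[...,2]>.015)&(C[...,2]<.12)
for a in np.arange(-.06,.06,.008):
    s=m&(lx>a)&(lx<a+.008)
    if s.sum()>4: print("lev",round(a,3),s.sum(),C[s].mean(0).round(4),"z",C[s][:,2].min().round(4),C[s][:,2].max().round(4),"ly",np.percentile(ly[s],[2,98]).round(4))
u,v=proj(cam("wrist"),[.517,.1905,.024]).astype(int); k=np.load("pics/w10.npy",allow_pickle=True).item()
cv2.imwrite("pics/w10c.png",cv2.resize(k["img"][v-50:v+50,u-100:u+60],None,fx=5,fy=5,interpolation=cv2.INTER_CUBIC))
E
```

```text
[1.53066525 1.537225  ]
-1.0869951992333733
(1.5377612113952637, 68, 1.5348)
t 32.7667 p [0.5492 0.1646 0.0994] j [ 0.063  0.029 -0.157  1.386 -0.     0.251] F [-0.6   0.12 -0.73] M [ 0.071  0.002 -0.036] w 0.0238
(1.5343354940414429, 641, 1.5363)
0.02 77 1.5381
0.03 82 1.5394
0.04 78 1.5367
0.05 83 1.5399
0.06 84 1.5366
0.07 81 1.5362
0.08 86 1.5341
0.09 45 1.5333
0.092 mid 1.5298
0.095 mid 1.5331
0.098 mid 1.5285
0.101 mid 1.5328
0.104 mid 1.5352
0.107 mid 1.5305
0.11 mid 1.5336
0.113 mid 1.5301
0.116 mid 1.5318
lev -0.028 152 [ 0.4517 -0.0068  0.0815] z 0.0767 0.0849 ly [-0.141  -0.1277]
lev -0.02 235 [ 0.4588 -0.0074  0.0797] z 0.0704 0.0844 ly [-0.1413 -0.1272]
lev -0.012 224 [ 0.4667 -0.0083  0.0735] z 0.0645 0.0793 ly [-0.1413 -0.1272]
lev -0.004 179 [ 0.4744 -0.0092  0.0673] z 0.0574 0.0732 ly [-0.1407 -0.1277]
lev 0.004 131 [ 0.4826 -0.01    0.058 ] z 0.0521 0.0636 ly [-0.1389 -0.1295]
lev 0.012 235 [ 0.4912 -0.0112  0.0474] z 0.0183 0.0563 ly [-0.1465 -0.1219]
lev 0.02 349 [ 0.4987 -0.012   0.0454] z 0.0223 0.0493 ly [-0.1482 -0.1202]
lev 0.028 275 [ 0.5059 -0.013   0.0444] z 0.0205 0.0478 ly [-0.147  -0.1214]
lev 0.036 21 [ 0.5113 -0.0128  0.0453] z 0.0438 0.0462 ly [-0.1465 -0.1222]
```

View pics/w10c.png

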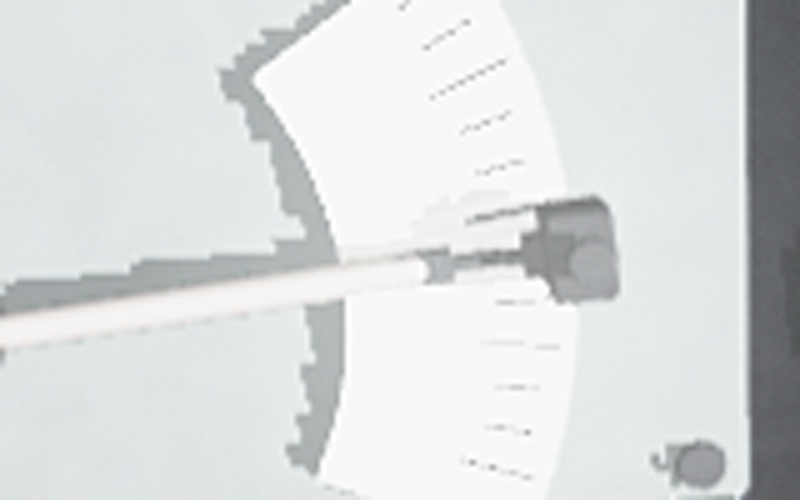

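```bash
python3 - <<'E'
from h import *
O=np.array([.489,.1243]); X=np.array([.994,-.1065]); Y=np.array([.1065,.994])
xy=O-.030*X-.1343*Y; print(xy)
claw.grip(0.0,20)
q=ik6([*xy,.085],-1.678,-1.6); print(q); r.move_j(q); st()
z=.085; 
while z>.006:
    z-=.006 if z>.019 else .0015
    r.servo_line([*xy,z],rate=.05); f=readout.current_wrist_force(); print(round(z,4),round(readout.current_eef_pos()[2],4),np.round(f,1),round(readout.current_clock(),2))
    if f[2]>9: break
st()
k=cam("wrist"); np.save("pics/w11.npy",k,allow_pickle=True)
E
```

```text
[ 0.44487705 -0.0059992 ]
[-0.30905925 -0.37878034 -0.5480821   1.40149457  0.         -1.77265191]
t 34.9833 p [ 0.445  -0.0059  0.0851] j [-0.309 -0.379 -0.548  1.401  0.    -1.772] F [1.02 0.29 0.51] M [ 0.001 -0.036 -0.041] w -0.0
0.079 0.0784 [0.  0.2 0.1] 35.25
0.073 0.0726 [-0.5 -0.   0.7] 35.52
0.067 0.0666 [-0.2  0.3  0.5] 35.78
0.061 0.0606 [ 0.8  0.5 -0.5] 36.05
0.055 0.0546 [ 0.1 -0.2  0.6] 36.32
0.049 0.0486 [-0.3  0.1  0.6] 36.58
0.043 0.0425 [-12.7   0.    8.1] 36.85
0.037 0.0357 [-28.5   0.1  15.8] 37.12
t 37.1167 p [ 0.4389 -0.0053  0.0357] j [-0.309 -0.357 -0.622  1.318 -0.003 -1.773] F [-28.46   0.05  15.79] M [ 0.054  6.01  -0.081] w 0.0001
```

```bash
cat > lev.py <<'E'
from h import *
O=np.array([.489,.1243]); X=np.array([.994,-.1065]); Y=np.array([.1065,.994])
def lev(k):
    C=cloud(k); l=(C[...,:2]-O); lx=l@X; ly=l@Y
    m=(ly<-.12)&(ly>-.148)&(C[...,2]>.015)&(C[...,2]<.095)&(k["d"]>0)
    for a in np.arange(-.06,.04,.006):
        s=m&(lx>a)&(lx<a+.006)
        if s.sum()>4: print("lev",round(a,3),s.sum(),"z",np.percentile(C[s][:,2],[5,50,98]).round(4),"ly",np.percentile(ly[s],[2,98]).round(4))
E
python3 - <<'E'
from lev import *
xy=O-.030*X-.1343*Y
r.servo_line([*xy,.06],rate=.1); st()
k=cam("wrist"); lev(k); cv2.imwrite("pics/w12.png",k["img"])
E
```

```text
t 37.55 p [ 0.4456 -0.0062  0.0603] j [-0.309 -0.37  -0.586  1.353  0.    -1.773] F [-0.29  1.25 -0.58] M [-0.005 -0.038 -0.011] w 0.0001
lev -0.036 105 z [0.0663 0.0706 0.0733] ly [-0.141  -0.1302]
lev -0.03 199 z [0.0656 0.0721 0.0742] ly [-0.142  -0.1302]
lev -0.024 210 z [0.0624 0.0698 0.0729] ly [-0.142  -0.1294]
lev -0.018 206 z [0.0602 0.0669 0.0698] ly [-0.142  -0.1293]
lev -0.012 197 z [0.0569 0.0633 0.0669] ly [-0.1419 -0.1292]
lev -0.006 132 z [0.0544 0.0603 0.0636] ly [-0.1413 -0.1301]
lev -0.0 118 z [0.0502 0.0548 0.0572] ly [-0.1395 -0.1308]
lev 0.006 110 z [0.047  0.0517 0.0543] ly [-0.1395 -0.131 ]
lev 0.012 289 z [0.02   0.0448 0.0508] ly [-0.1474 -0.123 ]
lev 0.018 379 z [0.0219 0.045  0.0477] ly [-0.1475 -0.1227]
lev 0.024 325 z [0.02   0.0459 0.0474] ly [-0.1476 -0.1225]
lev 0.03 290 z [0.02   0.0441 0.047 ] ly [-0.1475 -0.1224]
lev 0.036 48 z [0.0233 0.0431 0.0468] ly [-0.1472 -0.1222]
```

View pics/w12.png

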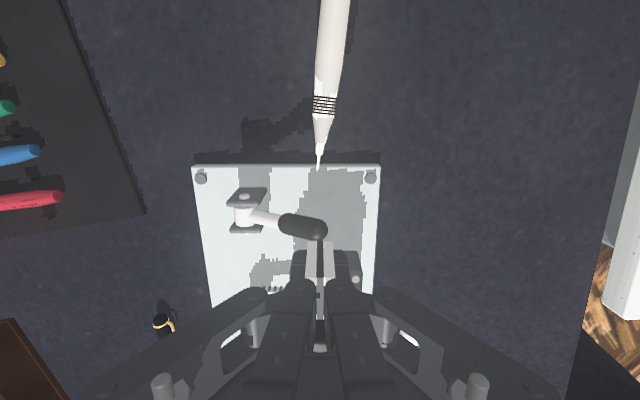

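```bash
python3 - <<'E'
from lev import *
xy=O-.020*X-.1343*Y
r.servo_line([*xy,.05],rate=.1)
z=.05
while z>.004:
    z-=.004 if z>.018 else .0015
    r.servo_line([*xy,z],rate=.05); f=readout.current_wrist_force(); print(round(z,4),round(readout.current_eef_pos()[2],4),np.round(f,1),round(readout.current_clock(),2))
    if f[2]>10 or abs(f[0])>12: break
st()
k=cam("wrist"); lev(k); cv2.imwrite("pics/w13.png",k["img"])
E
```

```text
0.046 0.0458 [-0.8  0.4 -0.3] 38.14
0.042 0.0418 [-0.2 -1.1 -0.2] 38.39
0.038 0.0378 [ 0.2 -0.5  1.1] 38.64
0.034 0.0338 [0.8 0.1 0.6] 38.89
0.03 0.0297 [-0.   0.7  0.5] 39.14
0.026 0.0257 [-0.1 -0.1 -0.5] 39.39
0.022 0.0217 [-0.4 -0.5 -0.4] 39.64
0.018 0.0177 [ 0.2  0.8 -1.2] 39.89
0.0165 0.0164 [-0.5  0.5 -0.2] 40.14
0.015 0.0149 [-0.1 -0.4  1.1] 40.39
0.0135 0.0134 [-0.1 -0.5  1.4] 40.64
0.012 0.0119 [-1.   0.3  0.5] 40.89
0.0105 0.0107 [-1.8 -0.   3.9] 41.14
0.009 0.0103 [-6.7  1.4 16.4] 41.39
t 41.3917 p [ 0.455  -0.0071  0.0103] j [-0.304 -0.303 -0.625  1.248 -0.    -1.768] F [-6.67  1.36 16.36] M [ 0.257  1.468 -0.052] w 0.0
lev -0.054 47 z [0.091  0.0933 0.095 ] ly [-0.1452 -0.1255]
lev -0.048 82 z [0.0901 0.0923 0.0949] ly [-0.1467 -0.1439]
lev -0.042 321 z [0.0393 0.0876 0.0948] ly [-0.145 -0.131]
lev -0.036 548 z [0.0395 0.0636 0.0942] ly [-0.1452 -0.1338]
lev -0.03 753 z [0.0402 0.0717 0.0945] ly [-0.1468 -0.138 ]
lev -0.024 1145 z [0.0413 0.0819 0.0941] ly [-0.1449 -0.123 ]
lev -0.018 927 z [0.041  0.0794 0.0945] ly [-0.1461 -0.1252]
lev -0.012 718 z [0.0402 0.0691 0.0946] ly [-0.1463 -0.1366]
lev -0.006 331 z [0.0385 0.0434 0.0944] ly [-0.1445 -0.131 ]
lev -0.0 304 z [0.0383 0.043  0.0949] ly [-0.1461 -0.1308]
lev 0.006 256 z [0.0381 0.0426 0.0948] ly [-0.1463 -0.1306]
lev 0.012 557 z [0.0208 0.0414 0.0469] ly [-0.1476 -0.1231]
lev 0.018 695 z [0.0208 0.0441 0.0469] ly [-0.1477 -0.1228]
lev 0.024 569 z [0.0204 0.0458 0.0475] ly [-0.1478 -0.1226]
lev 0.03 504 z [0.0196 0.0437 0.0469] ly [-0.1476 -0.1226]
lev 0.036 92 z [0.0199 0.041  0.0465] ly [-0.1473 -0.1233]
```

```bash
python3 - <<'E'
from lev import *
xy=O-.020*X-.1343*Y
r.servo_line([*xy,.11],rate=.12); st()
k=cam("wrist"); lev(k); cv2.imwrite("pics/w14.png",k["img"]); np.save("pics/w14.npy",k,allow_pickle=True); print(ptr(k),ptr(cam("top")),ptr(cam("scene")))
E
```

```text
t 42.4333 p [ 0.4543 -0.0069  0.1091] j [-0.304 -0.35  -0.482  1.44  -0.    -1.768] F [ 0.25  0.16 -0.06] M [-0.009 -0.021  0.003] w -0.0
lev -0.042 59 z [0.0395 0.0432 0.0453] ly [-0.141  -0.1294]
lev -0.036 110 z [0.0388 0.0445 0.0467] ly [-0.1418 -0.1284]
lev -0.03 118 z [0.0389 0.0444 0.0469] ly [-0.1417 -0.128 ]
lev -0.024 119 z [0.0386 0.0445 0.0471] ly [-0.1419 -0.1279]
lev -0.018 114 z [0.0393 0.0447 0.0467] ly [-0.1418 -0.1282]
lev -0.012 91 z [0.0391 0.0438 0.0462] ly [-0.1415 -0.1282]
lev -0.006 77 z [0.0389 0.0425 0.0444] ly [-0.1393 -0.1306]
lev -0.0 74 z [0.0385 0.0425 0.044 ] ly [-0.1392 -0.1307]
lev 0.006 70 z [0.0388 0.0422 0.0442] ly [-0.1393 -0.1306]
lev 0.012 194 z [0.023  0.0421 0.0467] ly [-0.1472 -0.1233]
lev 0.018 261 z [0.0221 0.0446 0.047 ] ly [-0.1474 -0.1231]
lev 0.024 220 z [0.0226 0.0459 0.0476] ly [-0.1474 -0.1224]
lev 0.03 187 z [0.0217 0.0443 0.0468] ly [-0.1475 -0.1225]
lev 0.036 34 z [0.0244 0.0442 0.0466] ly [-0.1471 -0.1219]
(None, 0) (1.5527725219726562, 92, 1.5399) (1.5274016857147217, 75, 1.5592)
```

View pics/w14.png

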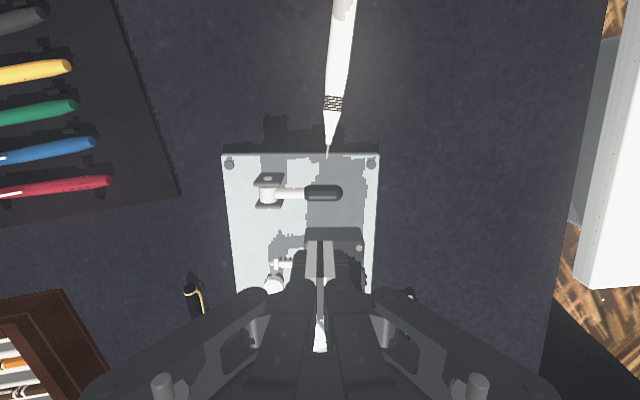

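```bash
python3 - <<'E'
from h import *
claw.grip(.024)
q=ik6([.55,.165,.10],-3.33,.25); r.move_j(q); st()
k=cam("wrist"); print(ptr(k))
C=cloud(k); d=C[...,:2]-PV; rr=np.hypot(d[...,0],d[...,1]); th=np.arctan2(d[...,1],d[...,0])
for a in np.arange(.05,.1,.01):
    s=(C[...,2]>.0225)&(C[...,2]<.032)&(th>1.4)&(th<1.65)&(rr>a)&(rr<a+.01); print(round(a,2),s.sum(),np.median(th[s]).round(4))
job.sign_off()
E
```

```text
t 44.7 p [0.55   0.1648 0.1   ] j [ 0.063  0.029 -0.156  1.386 -0.     0.251] F [ 0.66  0.75 -0.21] M [-0.04   0.018  0.003] w 0.024
(1.5351676940917969, 638, 1.5363)
0.05 81 1.537
0.06 82 1.5385
0.07 82 1.5359
0.08 86 1.5336
0.09 41 1.5346
the job is handed in; nothing more can be done
```

The pointer is set level with the mark, the locking lever is down and level, and the job is handed in at about 45 s on the robot's clock.

- **Knob:** I pressed it to about 14.5 N and turned it clockwise about 2.15 rad. That left the tip about 1.7 mm short. A second press and a turn of about 0.08 rad brought it level. The push stayed below the 19 N limit in every reading, at most 16.4 N. It dipped to 11.1 N for a moment, probably as the clutch dropped in.
- **Pointer check:** the last close look with the wrist camera put the tip at about 1.534 rad and the mark at about 1.532 rad, some 0.2 mm past centre. The camera calibration is good to about 2 mm, so I cannot tell that from level. The overhead camera read higher, at 1.540 to 1.553 rad, but it was noisier and I went by the wrist camera.
- **Lever:** the first push caught the lever's end face, with about 28 N sideways on the tool, and lowered it only part way. A second push nearer the pivot took it to its stop. The depth check afterwards showed the bar and its sleeve level along their length, and it stayed there once released.
- **Fingertip height:** the fingertips stood about 35 mm higher than the reported TCP position, so I found heights by touch and camera depth instead.
- **Surroundings:** I saw nothing around the setter disturbed in the views I took. I did not make a separate before-and-after check of those items.

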